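Draw off the walnut beads for a bag handle

ROBOT

A 6-joint arm with a two-finger parallel gripper is mounted at the origin on the work surface. World frame = base frame: x ahead of the robot, y to its left, z up, the work surface at z = 0. Lengths are in m, angles in rad, forces in N, time in s.
With the tool pointing down it reaches from about 0.25 to 0.725 m from the base axis. Payload 4 kg.
Tool frame: the origin (TCP) lies midway between the tips of the shut fingers; the grasp point (between the pads) lies 19 mm behind it; x points along the fingers, y is the direction in which the jaws open and shut, and the axes are right-handed (so a half turn about x gives the same grasp; the last joint's range is limited). The gripper opens to 85 mm and grips with 20 to 120 N. Pads are 22 mm wide; open, the fingers measure 114 mm over their backs; the gripper's body (76 mm by 85 mm) begins 54 mm behind the grasp point. The pads swing forward as they close: fully open they stand 13 mm farther back than shut.
Start: joints at [1.327, 0.241, 0.005, 1.335, 0, 1.571], TCP at [0.121, 0.485, 0.207] pointing down, gripper open.
Joint ranges: [-2.72, 2.72], [-1.05, 1.87], [-1.09, 1.28], [-1.99, 2.15], [-1.42, 1.44], [-3.14, 3.14]. Speed limits (rad/s): [2.79, 2.79, 3.14, 3.14, 3.14, 3.14].

INTERFACE

Orientations are given as a unit quaternion [x, y, z, w].
In Python, from workcell import * gives the robot as it stands.
- The arm moves only by the tool play_rows, never from a script. Its argument "plan" is a list of rows, each a list of 7 numbers: the shift along the tool's x, y, z in mm, then the turn, a rotation vector about the tool's x, y, z in rad, then the closure, from -1 (fully open) to 1 (shut). In form: [[x, y, z, rx, ry, rz, grip], ...]. A call has 1 to 20 rows; each row shifts and turns the commanded pose from where the row before left it, along the tool's axes as they then stand; what a row does not reach is not made up. A row lasts 1/12 s, in which the tool goes at most 41.7 mm and 7.16 degrees, less where a joint would pass 70% of its speed; a pose out of reach is approached as far as the arm can. A call with a gripper value outside its range is refused whole. The fingers move at their own pace and stop on an object; the grip force is fixed at half the most. Time passes only in rows, so rows that do not move let the fingers close. It gives the time, the measured TCP pose, the force and the opening at its end, in the units of the state.
- get_obs(): the state, without advancing time (a new reading comes with each control period).
- camera(name): name is "scene" or "top" or "wrist"; returns a dict with "frame" (400x640x3 uint8, red, green, blue), "depth" (400x640 float32, m along the optical axis (not along the pixel's ray), 0 where there is no reading), "fx", "fy", "cx", "cy" (pixels), "camera_from_world" (4x4, takes a point from world to camera coordinates). Camera axes: x right, y up, looking along -z (the intrinsics and any distortion apply to the point x, -y, -z); pixel columns grow to the right and rows downward; lengths in m; the calibration is good to about 2 mm. A picture is of the moment at which its call begins.
- job_done(): hands the job in, once; it reports no verdict.
Trained networks look in a picture, given as the dict that the camera call returned (one of the last four; its "shot" number tells which), for a name from the list of things; names that differ only in an ending like _2 or _b are one class to them, and where a whole thing is asked for, a point or a joint stands for the part that bears it (a point fixed in the world has none). Each returns a list of dicts, best first, with "confidence" (0 to 1); they miss things now and then, are a little off and sometimes report something else, mostly with a low value. They report only what shows in the picture. A call takes as long as a camera call. They do not tell look-alikes from the thing itself.
- search_frame(thing, picture): "centre" ([x, y, z] in m, in world coordinates, good to about 4 mm: the middle of the surface that is visible of it).
- pinpoint(thing, picture): "centre" ([x, y, z] in m, in world coordinates, good to about 4 mm: a listed point, or the origin of a listed thing).
The state is a dict: "clock": time; "joint_pos": joint angles; "joint_vel": joint speeds; "tau": joint torques, N m; "eef_pos": TCP position; "tool_rot": TCP orientation; "ft_force": force on the tool from outside, world axes, zero at the start; "ft_torque": the same for the moment, N m; "grip_width": finger opening in m.
Only numpy, scipy, OpenCV 4.12 (cv2) and the standard library are available. Lean on these libraries where they do the work, as an engineer would, in place of code of your own. Each camera call takes 0.05 s, during which the arm holds its last target. There are 200 camera calls.

TASK

Draw off the dark walnut beads for a bag handle: stand the scoop squarely in the rest under the hopper that holds them, slide that hopper's shutter fully open until all five beads have dropped into the scoop, and slide it fully shut again before taking the scoop away. Then lift the scoop out and stand it, upright with all five beads in it, in the middle of the round leather mat; put it down rather than drop it. Leave the pale beads' hopper shut and the other things on the bench where they are.

Things in the scene. Friction and masses are not known exactly. Their poses are not given: they have to be found in the camera images.
- scoop: aluminium parts scoop (round open cup with a dark wooden handle), loose, 120 g empty. Cup 64 mm high, outside diameter 86 mm at the foot and 92 mm at the rim, wall 3.5 mm, floor 6 mm. Origin: centre of the underside; z up; the handle points to its own -x: a straight bar 12 mm wide, 16 mm high, its middle 52 mm above the underside, reaching from the cup wall to 148 mm from the cup's axis. It stands level by itself
- scoop_handle (a point): grip point in the middle of the scoop's handle, 105 mm from the cup's axis and 52 mm above its underside
- mat: round brown leather mat lying fixed on the bench, 140 mm across and 5 mm thick; origin at the centre of its underside
- hopper_dark: hopper of five dark walnut beads, fixed: open-topped clear bin 104 mm square, top 231 mm high, funnel to an outlet 66 mm square, 96 mm high. Origin: on the bench below the outlet's axis; x away from its open front (the scoop enters along +x, handle to -x), y the way its shutter pulls out, z up. Base plate 128 mm wide, 50 mm before to 85 mm behind the axis; two 200 mm posts 70 mm behind it
- rest_dark (a point): place of the scoop in the dark hopper's rest: on the top of the base plate (8 mm over the bench) on the outlet axis; the scoop's underside centre goes here. Axes as the hopper's. Rest: two cheeks 10 mm high on the plate, 104 mm apart inside, flared in front, and a 10 mm high stop 52 mm behind the axis; open in front. 82 mm clear from the plate's top up to the shutter
- shutter_dark (a joint): travel of the dark hopper's slide shutter in m: 0 shut, 0.068 fully open (tab pulled away from the bin along the hopper's +y). Stays where it is left; about 2 N friction plus 6 N per m/s
- tab_dark (a point): middle of the upright red grip tab on the dark hopper's shutter, 122 mm above the bench. Tab 12 mm thick along the hopper's x, 30 mm along its y, standing from 95 to 140 mm height; shut, it stands 112 mm from the outlet axis along the hopper's +y, its near edge 47 mm clear of the bin's side wall
- hopper_pale: hopper of four pale beech beads, fixed: open-topped clear bin 104 mm square, top 231 mm high, funnel to an outlet 66 mm square, 96 mm high. Origin: on the bench below the outlet's axis; x away from its open front (the scoop enters along +x, handle to -x), y the way its shutter pulls out, z up. Base plate 128 mm wide, 50 mm before to 85 mm behind the axis; two 200 mm posts 70 mm behind it
- shutter_pale (a joint): travel of the pale hopper's slide shutter in m: 0 shut, 0.068 fully open (tab pulled away from the bin along the hopper's +y). Stays where it is left; about 2 N friction plus 6 N per m/s
- tab_pale (a point): middle of the upright red grip tab on the pale hopper's shutter, 122 mm above the bench. Tab 12 mm thick along the hopper's x, 30 mm along its y, standing from 95 to 140 mm height; shut, it stands 112 mm from the outlet axis along the hopper's +y, its near edge 47 mm clear of the bin's side wall
- bead_dark0_c (a point): centre of a dark walnut bead, a 30 mm ball of 11 g
- bead_dark1_c (a point): centre of a dark walnut bead, a 30 mm ball of 11 g
- bead_dark2_c (a point): centre of a dark walnut bead, a 30 mm ball of 11 g
- bead_dark3_c (a point): centre of a dark walnut bead, a 30 mm ball of 11 g
- bead_dark4_c (a point): centre of a dark walnut bead, a 30 mm ball of 11 g
- mallet: wooden mallet standing on its head, loose: head 84 mm across and 110 mm high, handle upright, 216 mm in all; origin at the centre of its underside; bystander
- jar: amber glass jar with black lid, loose, 64 mm across, 85 mm high; origin at the centre of its underside; bystander
- spool: wooden spool of red thread standing on end, loose, 60 mm across, 72 mm high; origin at the centre of its underside; bystander
- scissors: scissors lying flat, loose, about 180 mm long (blades to +x, 95 mm; handles to -x), 80 mm wide, 11 mm high; origin at the pivot, on the bench; bystander
There are look-alikes about, which are no part of the job. Leave any blue, green or turquoise look-alike of the mat alone.

How it is judged:
By the outcome, as a careful person would: the job done as asked, in the order asked, and still so for the second after the job is handed in, with the robot touching nothing.
It also fails if it takes over 69 s, if anything falls off the work surface, if the arm or the gripper's body presses on something with over 40 N, if the wrist force passes 120 N, or if a joint passes its speed limit or range.

## Working session

There is one attempt and no reset: what is moved stays moved. The work goes in short steps, Python scripts to look and compute and a tool call to move; the robot and the scene stay as the last step left them, time stands still between calls to the robot, and variables do not carry over. Pictures are saved under pics/ and viewed, about 8 in all and at most 12, crops included, and the job is handed in when it is done.

Besides the shell and the picture viewer there is one more tool, called by a JSON object that holds its "method" and its "body". play_rows: Moves the arm, as the interface text tells. Its arguments: {"type":"object","properties":{"plan":{"type":"array","items":{"type":"array","items":{"type":"number"}}}},"required":["plan"]}

```bash
ls; mkdir -p pics; cat > h.py <<'E'
from workcell import *
import numpy as np, cv2
from scipy.spatial.transform import Rotation as R
np.set_printoptions(precision=4,suppress=True)
def save(p,n,crop=None,s=1):
    f=p["frame"][:,:,::-1]
    if crop: f=f[crop[1]:crop[3],crop[0]:crop[2]]
    cv2.imwrite("pics/"+n,cv2.resize(f,None,fx=s,fy=s,interpolation=cv2.INTER_CUBIC))
def pix(p,X):
    c=p["camera_from_world"]@np.append(X,1); return np.array([p["cx"]+p["fx"]*c[0]/-c[2],p["cy"]-p["fy"]*c[1]/-c[2]])
def cloud(p):
    d=p["depth"];v,u=np.mgrid[0:400,0:640]
    c=np.stack([(u-p["cx"])/p["fx"]*d,-(v-p["cy"])/p["fy"]*d,-d,np.ones_like(d)],-1)
    return (c@np.linalg.inv(p["camera_from_world"]).T)[...,:3]
E
python3 - <<'E'
from h import *
o=get_obs();print({k:o[k] for k in("clock","eef_pos","tool_rot","grip_width")})
a=camera("scene");b=camera("top")
save(a,"s1.png");save(b,"t1.png")
for nm,p in(("scene",a),("top",b)):
  for t in["scoop","scoop_handle","mat","hopper_dark","rest_dark","tab_dark","hopper_pale","tab_pale","bead_dark0_c","mallet","jar","spool","scissors"]:
    for f in([pinpoint] ):
      print(nm,t,[(np.round(r["centre"],3).tolist(),round(r["confidence"],2),pix(p,r["centre"]).astype(int).tolist()) for r in f(t,p)][:4])
E
```

```text
pics
{'clock': 0.0, 'eef_pos': array([0.1205, 0.4845, 0.2056]), 'tool_rot': array([ 0.0852,  0.7019, -0.0867,  0.7018]), 'grip_width': 0.08577643320009884}
scene scoop [([0.444, -0.289, -0.001], 0.69, [285, 162])]
scene scoop_handle [([0.351, -0.252, 0.056], 0.9, [308, 150]), ([0.595, 0.14, 0.006], 0.31, [297, 245])]
scene mat [([0.433, 0.316, 0.0], 0.74, [362, 265]), ([0.266, 0.274, -0.002], 0.74, [395, 239]), ([0.501, 0.575, -0.003], 0.66, [387, 335]), ([0.323, 0.105, 0.001], 0.6, [358, 213])]
scene hopper_dark [([0.596, 0.14, 0.0], 0.67, [296, 246]), ([0.447, -0.291, -0.003], 0.52, [284, 162])]
scene rest_dark [([0.596, 0.14, 0.004], 0.56, [297, 245])]
scene tab_dark [([0.576, 0.252, 0.122], 0.54, [316, 244])]
scene hopper_pale [([0.573, -0.093, 0.123], 0.48, [274, 179])]
scene tab_pale [([0.576, -0.09, 0.123], 0.66, [273, 179])]
scene bead_dark0_c []
scene mallet [([0.59, -0.412, 0.005], 0.56, [242, 155])]
scene jar [([0.579, 0.407, -0.002], 0.65, [337, 302])]
scene spool []
scene scissors [([0.41, -0.013, -0.003], 0.63, [323, 201])]
top scoop [([0.448, -0.291, 0.0], 0.75, [447, 
[... 258 characters left out ...]
pper_dark [([0.595, 0.136, 0.0], 0.91, [310, 154])]
top rest_dark [([0.592, 0.144, 0.008], 0.96, [307, 154]), ([0.447, -0.293, -0.0], 0.59, [447, 203])]
top tab_dark [([0.574, 0.251, 0.123], 0.55, [267, 152]), ([0.614, 0.129, 0.108], 0.17, [310, 140])]
top hopper_pale [([0.604, -0.202, -0.003], 0.88, [418, 153]), ([0.588, -0.412, 0.001], 0.69, [486, 159])]
top tab_pale [([0.578, -0.095, 0.124], 0.93, [389, 153])]
top bead_dark0_c []
top mallet [([0.588, -0.409, 0.002], 0.91, [485, 159]), ([0.526, -0.034, 0.002], 0.69, [364, 176])]
top jar [([0.58, 0.407, 0.004], 0.6, [224, 157])]
top spool [([0.528, -0.037, 0.002], 0.71, [365, 176])]
top scissors [([0.408, -0.015, -0.002], 0.81, [357, 214])]
```

```bash
python3 - <<'E'
import cv2,numpy as np
a=cv2.imread("pics/s1.png");b=cv2.imread("pics/t1.png")
a=cv2.resize(a[120:370,190:470],None,fx=2,fy=2);b=cv2.resize(b[110:300,140:520],(800,400))
cv2.imwrite("pics/s1c.png",a);cv2.imwrite("pics/t1c.png",b)
E
```

```text
(no output)
```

View pics/s1c.png

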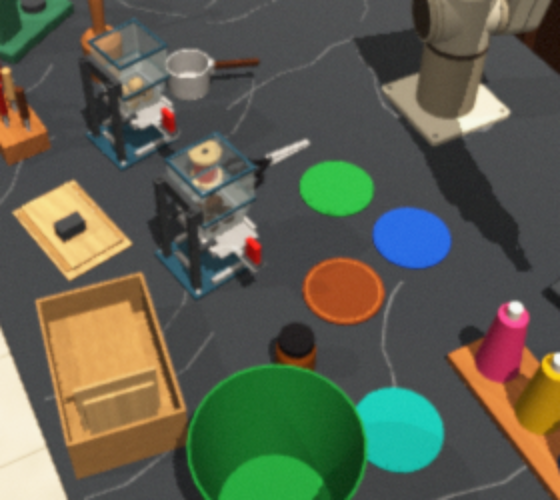

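View pics/t1c.png

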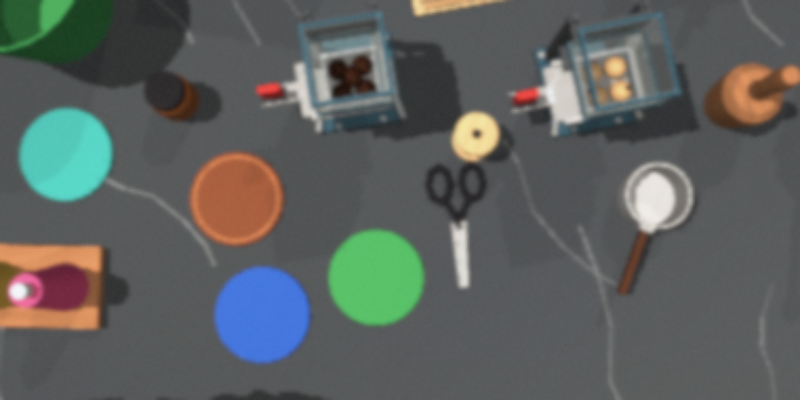

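The scene crop shows both hoppers, and top-view pixels are given below.
- **Dark hopper:** it holds walnut beads at about (307,145), with its red tab at (267,152). The pale hopper is at (418,153) and is not the one.
- **Mats:** brown at (250,203), blue at (264,259), green at (319,241) and turquoise at (171,182). Only the brown one fits the leather mat.
- **Scoop:** the only one, at (447,203).

Next I'll refine the poses and confirm with one enlarged crop.

```bash
cat >> h.py <<'E'
def tgt(h,tilt,flip=1):
    h=np.append(h,0)/np.linalg.norm(h); z=np.array([0,0,1.])
    X=-np.cos(tilt)*z-np.sin(tilt)*h; Y=flip*np.cross(z,h); return np.stack([X,Y,np.cross(X,Y)],1)
def go(P,M,o=None):
    o=o or get_obs(); A=R.from_quat(o["tool_rot"]); P=np.array(P)
    rv=(A.inv()*R.from_matrix(M)).as_rotvec()
    print("eef",o["eef_pos"],"rotvec",rv,"deg",np.degrees(np.linalg.norm(rv)),"| shift before turn mm",A.inv().apply(P-o["eef_pos"])*1e3,"| after turn mm",M.T@(P-o["eef_pos"])*1e3, "w",round(o["grip_width"],4),"F",o["ft_force"],"t",o["clock"])
E
python3 - <<'E'
from h import *
b=camera("top");a=camera("scene");save(b,"t2.png",(220,120,340,240),5)
for p in(b,a):
  W=cloud(p);hsv=cv2.cvtColor(p["frame"],cv2.COLOR_RGB2HSV);H,S,V=[hsv[...,i].astype(int) for i in range(3)]
  def near(c,r):return np.hypot(W[...,0]-c[0],W[...,1]-c[1])<r
  red=((H<5)|(H>174))&(S>150)&near((.575,.252),.05)&(W[...,2]>.08); q=W[red];print("red",len(q),q.min(0),q.max(0),np.median(q,0))
  def pca(q):
    q=q[:,:2];m=q.mean(0);w,v=np.linalg.eigh(np.cov((q-m).T));return m,v[:,1],np.sqrt(w)
  if len(q)>5:print(pca(q[q[:,2]>.13]) if (q[:,2]>.13).sum()>5 else pca(q))
  hd=near((.352,-.2525),.045)&(W[...,2]>.035)&(W[...,2]<.075);q=W[hd];print("handle",len(q),pca(q),np.median(q[:,2]))
  rim=near((.446,-.29),.06)&(W[...,2]>.055)&(W[...,2]<.075);
  q=W[rim&(np.hypot(W[...,0]-.446,W[...,1]+.29)<.052)][:,:2].astype(np.float32);(c,r)=cv2.minEnclosingCircle(q);print("rim",c,r,len(q))
  mt=near((.435,.318),.09)&(H<18)&(S>90)&(W[...,2]<.02);q=W[mt][:,:2].astype(np.float32);print("mat",cv2.minEnclosingCircle(q),q.mean(0),len(q))
  bt=near((.594,.139),.11)&(W[...,2]>.2)&(W[...,2]<.245);q=W[bt][:,:2].astype(np.float32);print("bin",len(q),cv2.minAreaRect(q) if len(q)>5 else 0)
h=np.array([-.094,.0375]);h/=np.linalg.norm(h);c=np.array([.446,-.290])
for f in(1,-1): go(np.append(c+h*.107,.15),tgt(h,.35,f))
print(get_obs()["joint_pos"])
E
```

```text
red 59 [0.5666 0.2364 0.1065] [0.5796 0.2648 0.1441] [0.5718 0.249  0.1379]
(array([0.5734, 0.2501]), array([-0.1648,  0.9863]), array([0.0031, 0.0084]))
handle 145 (array([ 0.3518, -0.2524]), array([-0.9414,  0.3374]), array([0.0036, 0.026 ])) 0.05834706466255257
rim (0.4438914656639099, -0.28719088435173035) 0.04879963397979736 163
mat ((0.43412309885025024, 0.31622153520584106), 0.0716782957315445) [0.4341 0.3151] 1597
bin 579 ((0.6056475043296814, 0.1435673087835312), (0.12804102897644043, 0.10419018566608429), 10.793292045593262)
red 71 [0.5556 0.2094 0.0926] [0.5861 0.2719 0.1459] [0.5805 0.2579 0.1284]
(array([0.579 , 0.2544]), array([-0.1912,  0.9816]), array([0.0038, 0.008 ]))
handle 81 (array([ 0.3538, -0.2508]), array([-0.9489,  0.3157]), array([0.0049, 0.0246])) 0.05444906296635166
rim (0.4486292898654938, -0.2893032729625702) 0.051158782094717026 89
mat ((0.43510109186172485, 0.3121037781238556), 0.07726550102233887) [0.4374 0.3169] 1132
bin 685 ((0.6087135672569275, 0.14307557046413422), (0.13145381212234497, 0.10775966197252274), 9.926299095153809)
eef [0.1207 0.4852 0.2065] rotvec [-2.9617  0.0357 -0.5236] deg 172.3363997000164 | shift before turn mm [  56.5101 -659.2988  396.7759] | after turn mm [ 218.5105  599.4926 -433.7754] w 0.0855 F [-0.2832 -0.7562 -0.6984] t 1.5
eef [0.1207 0.4852 0.2065] rotvec [ 0.1344 -0.3494 -0.0238] deg 21.495948852606894 | shift before turn mm [  56.5101 -659.2988  396.7759] | after turn mm [ 218.5105 -599.4926  433.7754] w 0.0855 F [-0.2832 -0.7562 -0.6984] t 1.5
[ 1.327   0.2406  0.005   1.3352 -0.      1.5708]
```

View pics/t2.png

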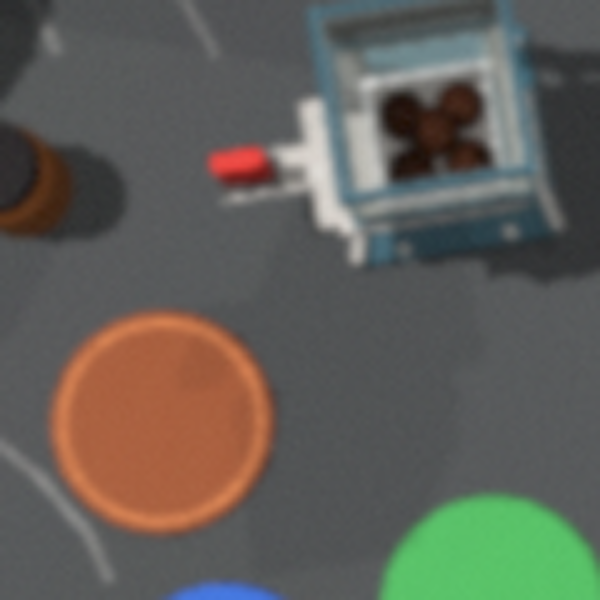

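The crop confirms it. The hopper with the five dark beads (crop 435,130) and red tab (240,165) is the dark one, and the brown rimmed mat is at crop (162,422). Now moving to above the scoop handle.

{"method": "play_rows", "body": {"plan": [[0,0,0,0.034,-0.087,-0.006,-1],[0,0,0,0.034,-0.087,-0.006,-1],[0,0,0,0.034,-0.087,-0.006,-1],[0,0,0,0.034,-0.087,-0.006,-1],[10,-20,23.5,0,0,0,-1],[10,-20,23.5,0,0,0,-1],[10,-20,23.5,0,0,0,-1],[10,-20,23.5,0,0,0,-1],[10,-20,23.5,0,0,0,-1],[10,-20,23.5,0,0,0,-1],[10,-20,23.5,0,0,0,-1],[10,-20,23.5,0,0,0,-1],[10,-20,23.5,0,0,0,-1],[10,-20,23.5,0,0,0,-1],[10,-20,23.5,0,0,0,-1],[10,-20,23.5,0,0,0,-1],[10,-20,23.5,0,0,0,-1],[10,-20,23.5,0,0,0,-1]]}}

```text
clock: 3.0
eef_pos: [0.3484, 0.0912, 0.1877]
tool_rot: [0.109, 0.563, -0.155, 0.805]
ft_force: [-0.1, 0.5, -0.7]
grip_width: 0.0855
```

{"method": "play_rows", "body": {"plan": [[8,-28,7,0,0,0,-1],[8,-28,7,0,0,0,-1],[8,-28,7,0,0,0,-1],[8,-28,7,0,0,0,-1],[8,-28,7,0,0,0,-1],[8,-28,7,0,0,0,-1],[8,-28,7,0,0,0,-1],[8,-28,7,0,0,0,-1],[8,-28,7,0,0,0,-1],[8,-28,7,0,0,0,-1],[8,-28,7,0,0,0,-1],[8,-28,7,0,0,0,-1],[0,0,0,0,0,0,-1]]}}

```text
clock: 4.08
eef_pos: [0.3263, -0.2659, 0.1259]
tool_rot: [0.11, 0.563, -0.158, 0.804]
ft_force: [0.6, 0.3, 0.4]
grip_width: 0.0852
```

```bash
python3 - <<'E'
from h import *
w=camera("wrist");t=camera("top");save(w,"w1.png")
for p in(w,t):
  for n in("scoop_handle","scoop"):print(n,[(np.round(r["centre"],4),round(r["confidence"],2)) for r in pinpoint(n,p)[:2]])
W=cloud(w);hd=(np.hypot(W[...,0]-.352,W[...,1]+.2525)<.035)&(W[...,2]>.04)&(W[...,2]<.075);q=W[hd][:,:2]
if len(q)>9:
  m=q.mean(0);print("handle",m,np.linalg.eigh(np.cov((q-m).T)),len(q))
h=np.array([-.937,.350]);h/=np.linalg.norm(h);c=np.array([.446,-.2895])
go(np.append(c+h*.107,.033),tgt(h,.35,-1))
E
```

```text
scoop_handle [(array([ 0.3511, -0.2532,  0.0496]), 0.88)]
scoop [(array([ 0.4502, -0.2944,  0.0034]), 0.64), (array([ 0.5719, -0.0948,  0.1231]), 0.63)]
scoop_handle [(array([ 0.3492, -0.2514,  0.053 ]), 0.87)]
scoop [(array([ 0.448 , -0.2946, -0.0001]), 0.58), (array([0.5813, 0.4089, 0.004 ]), 0.37)]
handle [ 0.3482 -0.2543] EighResult(eigenvalues=array([0.    , 0.0004]), eigenvectors=array([[-0.3451, -0.9386],
       [-0.9386,  0.3451]])) 865
eef [ 0.3267 -0.2598  0.1259] rotvec [-0.0206 -0.0015  0.0074] deg 1.2562704102477749 | shift before turn mm [ 92.346   14.2371 -17.7907] | after turn mm [ 92.4237  13.9166 -17.6404] w 0.0854 F [-0.0384 -0.1885  0.3099] t 4.3833
```

View pics/w1.png

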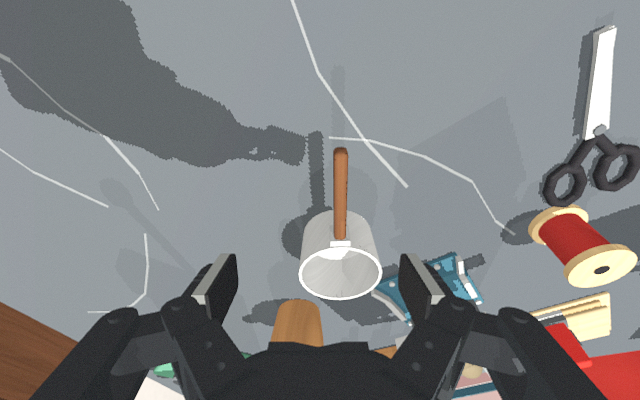

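The wrist view shows the handle at (340,150)-(342,240), just right of the jaw centre. I'll shift +14 mm in y and descend along the tool axis.

{"method": "play_rows", "body": {"plan": [[0,7,-9,-0.01,0,0.004,-1],[0,7,-9,-0.01,0,0.004,-1],[20,0,0,0,0,0,-1],[20,0,0,0,0,0,-1],[20,0,0,0,0,0,-1],[16,0,0,0,0,0,-1],[10,0,0,0,0,0,-1],[6,0,0,0,0,0,-1],[0,0,0,0,0,0,-1],[0,0,0,0,0,0,1],[0,0,0,0,0,0,1],[0,0,0,0,0,0,1],[0,0,0,0,0,0,1],[0,0,0,0,0,0,1],[0,0,0,0,0,0,1],[0,0,0,0,0,0,1],[0,0,0,0,0,0,1]]}}

```text
clock: 5.8
eef_pos: [0.3455, -0.2527, 0.0333]
tool_rot: [0.103, 0.564, -0.146, 0.806]
ft_force: [-0.7, 0.3, 1.3]
grip_width: 0.0091
```

```bash
python3 - <<'E'
from h import *
t=camera("top");w=camera("wrist");save(w,"w2.png")
for p in(w,t):
  for n in("scoop_handle","scoop"):print(n,[(np.round(r["centre"],4),round(r["confidence"],2)) for r in pinpoint(n,p)[:2]])
for p in(t,w):
  W=cloud(p);q=W[(np.hypot(W[...,0]-.447,W[...,1]+.291)<.055)&(W[...,2]>.056)&(W[...,2]<.075)][:,:2].astype(np.float32);print("rim",cv2.minEnclosingCircle(q),len(q))
o=get_obs();h=np.array([-.937,.350]);h/=np.linalg.norm(h);go(o["eef_pos"],tgt(h,.35,-1),o)
E
```

```text
scoop_handle [(array([ 0.3496, -0.2534,  0.0519]), 0.84)]
scoop [(array([ 0.4471, -0.2942,  0.0005]), 0.88)]
scoop_handle [(array([ 0.3518, -0.2515,  0.0524]), 0.98)]
scoop [(array([ 0.4504, -0.2928, -0.0005]), 0.9)]
rim ((0.44213396310806274, -0.2893420159816742), 0.04943595081567764) 166
rim ((0.4023858904838562, -0.2745066285133362), 0.011942281387746334) 457
eef [ 0.3454 -0.2527  0.0331] rotvec [-0.0024 -0.0017  0.0002] deg 0.16588470882071005 | shift before turn mm [0. 0. 0.] | after turn mm [0. 0. 0.] w 0.0087 F [-0.516   0.6993  2.5156] t 6.1
```

{"method": "play_rows", "body": {"plan": [[-5,0,2,0,0,0,1],[-12,0,4.5,0,0,0,1],[-16,0,6,0,0,0,1],[-20,0,7,0,0,0,1],[-16,0,6,0,0,0,1],[-11,0,4,0,0,0,1],[0,0,0,0,0,0,1]]}}

```text
clock: 6.68
eef_pos: [0.3473, -0.2543, 0.1214]
tool_rot: [0.102, 0.563, -0.147, 0.807]
ft_force: [0.2, -0.5, -1.4]
grip_width: 0.009
```

```bash
python3 - <<'E'
from h import *
s=camera("scene");w=camera("wrist");save(s,"s2.png",(200,100,420,260),3.6)
for p in(s,w):
  for n in("scoop_handle","scoop"):print(n,[(np.round(r["centre"],4),round(r["confidence"],2)) for r in pinpoint(n,p)[:2]])
o=get_obs();h=np.array([-.984,-.177]);h/=np.linalg.norm(h);go([.3244,.0915,o["eef_pos"][2]],tgt(h,.35,-1),o)
E
```

```text
scoop_handle []
scoop [(array([ 0.4442, -0.2916,  0.0822]), 0.56)]
scoop_handle [(array([ 0.3506, -0.2544,  0.1354]), 0.82)]
scoop []
eef [ 0.3449 -0.2521  0.117 ] rotvec [-0.506  -0.0037  0.1818] deg 30.809337919090385 | shift before turn mm [ -47.011   314.4336 -132.0178] | after turn mm [ 13.9497 341.8365  38.2154] w 0.0091 F [-0.9199  0.1101 -1.8933] t 6.9833
```

View pics/s2.png

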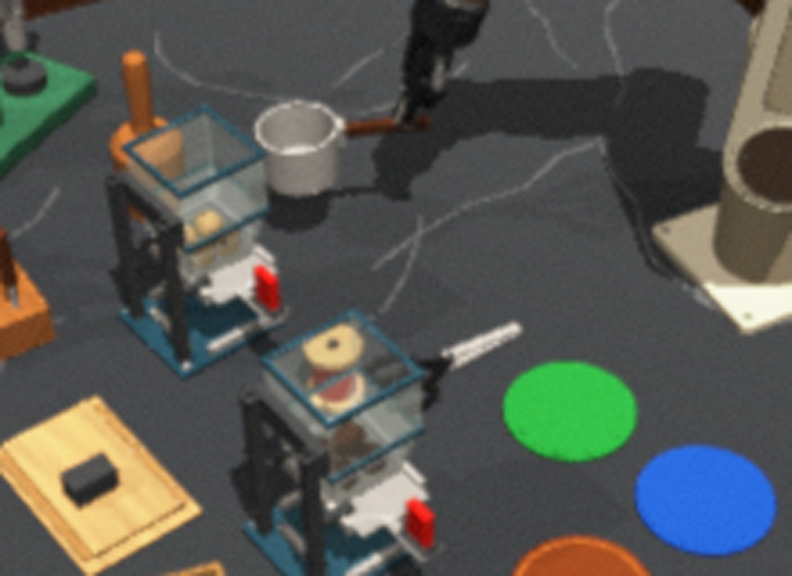

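The scoop is up in the air and level, with the cup at crop (298,147). Carrying it to the dark hopper's front.

{"method": "play_rows", "body": {"plan": [[0,0,0,-0.05,0,0.018,1],[0,0,0,-0.1,0,0.036,1],[0,0,0,-0.1,0,0.036,1],[0,0,0,-0.1,0,0.036,1],[0,0,0,-0.1,0,0.036,1],[0,0,0,-0.056,0,0.02,1],[0.5,12,1.4,0,0,0,1],[1,25,2.8,0,0,0,1],[1,25,2.8,0,0,0,1],[1,25,2.8,0,0,0,1],[1,25,2.8,0,0,0,1],[1,25,2.8,0,0,0,1]]}}

```text
clock: 7.98
eef_pos: [0.3363, -0.1133, 0.1173]
tool_rot: [-0.05, 0.572, 0.072, 0.815]
ft_force: [1.4, 0.3, -1.1]
grip_width: 0.009
```

{"method": "play_rows", "body": {"plan": [[1,25,2.8,0,0,0,1],[1,25,2.8,0,0,0,1],[1,25,2.8,0,0,0,1],[1,25,2.8,0,0,0,1],[1,25,2.8,0,0,0,1],[1,25,2.8,0,0,0,1],[1,25,2.8,0,0,0,1],[1,20,2.2,0,0,0,1],[1,10,1,0,0,0,1],[0,0,0,0,0,0,1],[0,0,0,0,0,0,1]]}}

```text
clock: 8.9
eef_pos: [0.3241, 0.0914, 0.1166]
tool_rot: [-0.052, 0.572, 0.073, 0.815]
ft_force: [-0.7, 0.0, -1.3]
grip_width: 0.0093
```

```bash
python3 - <<'E'
from h import *
t=camera("top");w=camera("wrist");save(w,"w3.png")
for p in(w,t):
  for n in("scoop","rest_dark","hopper_dark","tab_dark"):print(n,[(np.round(r["centre"],4),round(r["confidence"],2)) for r in pinpoint(n,p)[:2]])
o=get_obs();h=np.array([-.984,-.177]);h/=np.linalg.norm(h);go([.3244,.0915,.045],tgt(h,.35,-1),o)
E
```

```text
scoop [(array([0.4275, 0.1034, 0.0752]), 0.68)]
rest_dark []
hopper_dark []
tab_dark []
scoop [(array([0.4263, 0.1082, 0.0722]), 0.8)]
rest_dark [(array([0.5952, 0.1413, 0.0075]), 0.95)]
hopper_dark [(array([0.5962, 0.1384, 0.0015]), 0.59), (array([ 0.5276, -0.0344, -0.0002]), 0.37)]
tab_dark [(array([0.5772, 0.2492, 0.1229]), 0.8)]
eef [0.3256 0.0905 0.1175] rotvec [-0.0007 -0.0015  0.0014] deg 0.12458838515900277 | shift before turn mm [ 67.7911   1.2684 -25.6869] | after turn mm [ 67.7551   1.1908 -25.7854] w 0.0089 F [-0.6409  0.2033 -1.8079] t 9.4
```

View pics/w3.png

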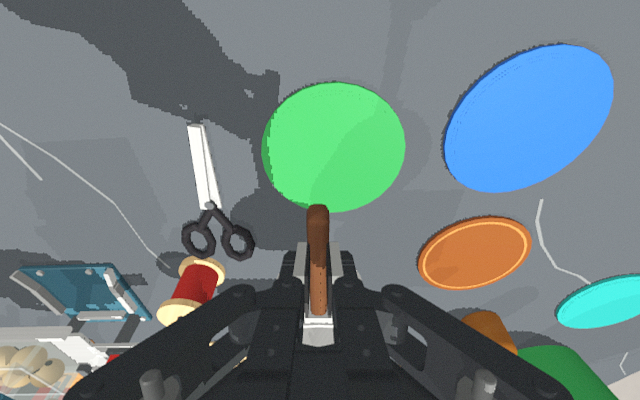

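The wrist view shows the handle straight between the pads, at (318,205)-(320,315). The network puts the cup a little low, so I'll check its tilt from the rim depth.

```bash
python3 - <<'E'
from h import *
hx=np.array([.984,.177]);c=np.array([.433,.110])
for n in("top","scene"):
  p=camera(n);W=cloud(p);d=W[...,:2]-c;u=d@hx;v=d@np.array([-hx[1],hx[0]])
  m=(np.hypot(u,v)<.058)&(np.hypot(u,v)>.034)&(W[...,2]>.125)&(W[...,2]<.17)
  A=np.c_[u[m],v[m],np.ones(m.sum())];z=W[...,2][m]
  for _ in range(4):
    k=np.linalg.lstsq(A,z,rcond=None)[0];r=z-A@k;g=(r>-.004)&(r<.006);A,z=A[g],z[g]
  print(n,len(z),"slope deg",np.degrees(k[:2]),"rim z at axis",k[2],"u",np.percentile(A[:,0],[1,99]),"v",np.percentile(A[:,1],[1,99]))
  hh=(abs(v)<.008)&(u<-.05)&(u>-.16)&(W[...,2]>.11)&(W[...,2]<.17)
  if hh.sum()>8: print(" handle fit",np.polyfit(u[hh],W[...,2][hh],1),hh.sum(),u[hh].min(),u[hh].max())
E
```

```text
top 147 slope deg [-2.9809 -0.4353] rim z at axis 0.1395141643252695 u [-0.0557  0.0439] v [-0.0427  0.0464]
 handle fit [-0.1216  0.1303] 133 -0.13296870798681254 -0.050371683051067526
scene 107 slope deg [-2.7824  1.2389] rim z at axis 0.13582258879630255 u [-0.0531  0.046 ] v [-0.0444  0.0461]
 handle fit [-0.2854  0.1152] 96 -0.1461813335262091 -0.053356854425457914
```

The cup nose sags about 4.5°. I'll pitch it up to level, come down part way and recheck.

{"method": "play_rows", "body": {"plan": [[0,1,0,0,-0.04,0,1],[0,0,0,0,-0.04,0,1],[8,0,-4,0,0,0,1],[10,0,-5,0,0,0,1],[10,0,-5,0,0,0,1],[10,0,-4,0,0,0,1],[7,0,-3,0,0,0,1],[3,0,-1,0,0,0,1],[0,0,0,0,0,0,1],[0,0,0,0,0,0,1]]}}

```text
clock: 10.33
eef_pos: [0.3254, 0.0918, 0.0648]
tool_rot: [-0.049, 0.538, 0.074, 0.838]
ft_force: [0.7, -0.7, -0.8]
grip_width: 0.0091
```

```bash
cat >> h.py <<'E'
def cup(c,hx,zu):
  "rim plane and handle slope about expected axis c (xy), handle along -hx, underside zu"
  hx=np.array(hx)/np.linalg.norm(hx)
  for n in("top","scene"):
    p=camera(n);W=cloud(p);d=W[...,:2]-c;u=d@hx;v=d@np.array([-hx[1],hx[0]])
    m=(np.hypot(u,v)<.056)&(np.hypot(u,v)>.036)&(abs(W[...,2]-zu-.06)<.02)
    A=np.c_[u[m],v[m],np.ones(m.sum())];z=W[...,2][m]
    for _ in range(4):
      k=np.linalg.lstsq(A,z,rcond=None)[0];r=z-A@k;g=(r>-.004)&(r<.006);A,z=A[g],z[g]
    print(n,len(z),"slope deg",np.degrees(k[:2]),"rim z",k[2],"u",np.percentile(A[:,0],[1,99]),"v",np.percentile(A[:,1],[1,99]))
    print("  pinpoint",[(np.round(r["centre"],4),round(r["confidence"],2)) for r in pinpoint("scoop",p)[:1]])
E
python3 - <<'E'
from h import *
o=get_obs();hx=np.array([.984,.177]);c=o["eef_pos"][:2]+.1076*hx;print("exp",c,o["eef_pos"][2]-.0338)
cup(c,hx,o["eef_pos"][2]-.0338)
O=np.array([.594,.140]);print("uv to go",(O-c)@hx,(O-c)@[-.177,.984]);go(o["eef_pos"],tgt(-hx,.43,-1),o)
E
```

```text
exp [0.4312 0.1109] 0.03101908660036909
top 122 slope deg [ 0.3178 -1.2254] rim z 0.09448883663011713 u [-0.0544  0.0425] v [-0.0426  0.0468]
  pinpoint [(array([0.4325, 0.1077, 0.0319]), 0.67)]
scene 80 slope deg [-0.7978 -0.1822] rim z 0.08767851524263291 u [-0.0546  0.0479] v [-0.0428  0.047 ]
  pinpoint [(array([0.4317, 0.1119, 0.0321]), 0.86)]
uv to go 0.16530326180439797 -0.000137393819103368
eef [0.3254 0.0918 0.0648] rotvec [ 0.0005 -0.0016  0.0011] deg 0.11552385040657305 | shift before turn mm [0. 0. 0.] | after turn mm [0. 0. 0.] w 0.0091 F [ 0.7097 -0.683  -0.7587] t 10.3333
```

{"method": "play_rows", "body": {"plan": [[6,0,-2.7,0,0,0,1],[7,0,-3.2,0,0,0,1],[3.4,0,-1.6,0,0,0,1],[3,0,6.5,0,0,0,1],[6,0,13,0,0,0,1],[6,0,13,0,0,0,1],[6,0,13,0,0,0,1],[6,0,13,0,0,0,1],[6,0,13,0,0,0,1],[6,0,13,0,0,0,1],[6,0,13,0,0,0,1],[6,0,13,0,0,0,1],[6,0,13,0,0,0,1],[5,0,11,0,0,0,1],[4,0,9,0,0,0,1],[3,0,6.5,0,0,0,1],[0,0,0,0,0,0,1],[0,0,0,0,0,0,1]]}}

```text
clock: 12.03
eef_pos: [0.4877, 0.121, 0.046]
tool_rot: [-0.049, 0.539, 0.074, 0.838]
ft_force: [-0.1, 0.8, -1.8]
grip_width: 0.0089
```

```bash
python3 - <<'E'
from h import *
o=get_obs();hx=np.array([.984,.177]);c=o["eef_pos"][:2]+.1076*hx;print("exp",c,o["eef_pos"][2]-.0338,o["ft_force"])
O=np.array([.594,.140]);print("uv to go",(O-c)@hx,(O-c)@[-.177,.984])
s=camera("scene");t=camera("top");save(s,"s3.png",(230,140,400,290),4.5)
for p in(s,t):
  for n in("scoop","scoop_handle","rest_dark","hopper_dark"):print(n,[(np.round(r["centre"],4),round(r["confidence"],2)) for r in pinpoint(n,p)[:2]])
E
```

```text
exp [0.5935 0.14  ] 0.012199850244976593 [-0.1163  0.8066 -1.8401]
uv to go 0.000453043967228353 -7.74858570798268e-05
scoop [(array([0.5939, 0.1414, 0.0147]), 0.48)]
scoop_handle [(array([0.4935, 0.1215, 0.0655]), 0.68)]
rest_dark [(array([0.5936, 0.1415, 0.009 ]), 0.57)]
hopper_dark [(array([0.5924, 0.1406, 0.002 ]), 0.91)]
scoop [(array([0.5922, 0.137 , 0.0105]), 0.58)]
scoop_handle [(array([0.4932, 0.1221, 0.0634]), 0.55), (array([0.4338, 0.3155, 0.0005]), 0.49)]
rest_dark [(array([0.5956, 0.1452, 0.0072]), 0.83), (array([ 0.578 , -0.0965,  0.1216]), 0.18)]
hopper_dark [(array([0.5978, 0.1396, 0.0033]), 0.84)]
```

View pics/s3.png

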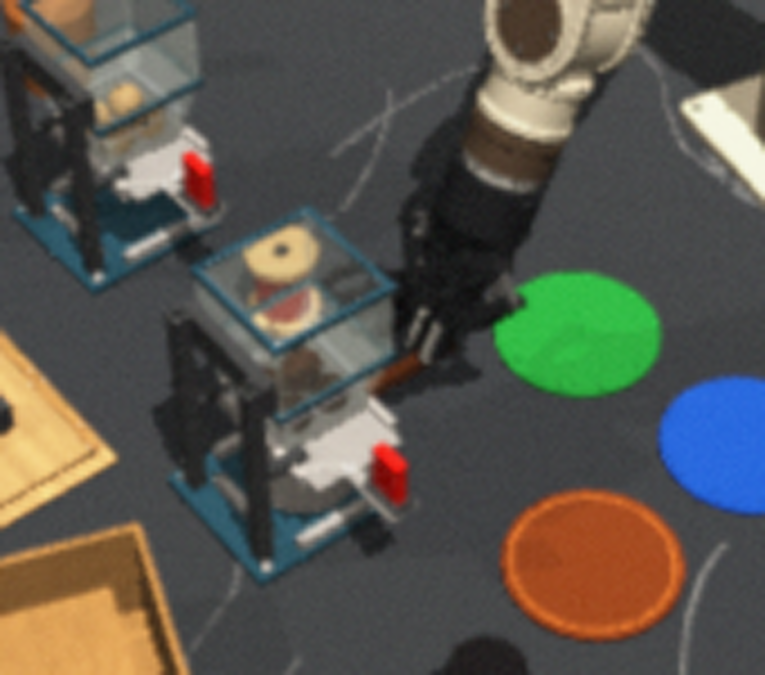

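The scoop is in the rest under the dark hopper. The cup shows below the funnel at crop (310,490). Lowering, releasing and backing off.

{"method": "play_rows", "body": {"plan": [[1.5,0,0,0,0,0,1],[1.5,0,-0.5,0,0,0,1],[1,0,-0.5,0,0,0,1],[0,0,0,0,0,0,1],[0,0,0,0,0,0,-1],[0,0,0,0,0,0,-1],[0,0,0,0,0,0,-1],[0,0,0,0,0,0,-1],[0,0,0,0,0,0,-1],[0,0,0,0,0,0,-1],[0,0,0,0,0,0,-1],[0,0,0,0,0,0,-1],[-10,0,0,0,0,0,-1],[-20,0,0,0,0,0,-1],[-25,0,0,0,0,0,-1],[-25,0,0,0,0,0,-1],[-25,0,0,0,0,0,-1],[-25,0,0,0,0,0,-1],[-20,0,0,0,0,0,-1],[0,0,0,0,0,0,-1]]}}

```text
clock: 14.2
eef_pos: [0.4286, 0.1108, 0.183]
tool_rot: [-0.048, 0.535, 0.075, 0.84]
ft_force: [0.1, 0.9, 0.5]
grip_width: 0.0854
```

```bash
python3 - <<'E'
from h import *
s=camera("scene");t=camera("top");w=camera("wrist");save(w,"w4.png")
for p in(s,t,w):
  for n in("scoop","scoop_handle","tab_dark","rest_dark"):print(n,[(np.round(r["centre"],4),round(r["confidence"],2)) for r in pinpoint(n,p)[:2]])
W=cloud(w);q=W[(np.hypot(W[...,0]-.492,W[...,1]-.122)<.035)&(W[...,2]>.045)&(W[...,2]<.085)];
if len(q)>9:
  m=q.mean(0);e=np.linalg.eigh(np.cov((q-m).T));print("handle",m,e[1][:,2],len(q))
th=np.radians(10.2);y=np.array([-np.sin(th),np.cos(th)])
O=np.array([.5945,.1405]);T=O+y*.115;print("tab",O+y*.112)
for f in(1,-1): go(np.append(T,.25),tgt(y,.15,f))
print(get_obs()["joint_pos"])
E
```

```text
scoop [(array([0.5935, 0.1412, 0.0028]), 0.76)]
scoop_handle [(array([0.4945, 0.1242, 0.0634]), 0.61)]
tab_dark [(array([0.5772, 0.2526, 0.1194]), 0.86), (array([ 0.5802,  0.4102, -0.0004]), 0.39)]
rest_dark [(array([0.5949, 0.1375, 0.0058]), 0.82)]
scoop [(array([0.5936, 0.1332, 0.0044]), 0.73), (array([0.5751, 0.2504, 0.1209]), 0.62)]
scoop_handle [(array([0.4916, 0.1221, 0.0609]), 0.59), (array([0.5841, 0.1199, 0.1087]), 0.48)]
tab_dark [(array([0.577 , 0.2534, 0.1227]), 0.85)]
rest_dark [(array([0.5941, 0.1429, 0.0054]), 0.78)]
scoop [(array([0.5952, 0.1368, 0.0086]), 0.81)]
scoop_handle [(array([0.4895, 0.1231, 0.0546]), 0.83)]
tab_dark [(array([0.5762, 0.2497, 0.1234]), 0.9)]
rest_dark []
handle [0.4889 0.1215 0.0672] [-0.9853 -0.1707 -0.0006] 499
tab [0.5747 0.2507]
eef [0.4271 0.1103 0.1784] rotvec [-1.5733  0.4521  0.2212] deg 94.64195296940576 | shift before turn mm [  5.4138 115.0221 184.5227] | after turn mm [ -87.9583 -170.1077  103.1249] w 0.0855 F [-0.6204 -0.3425  0.2337] t 14.95
eef [0.4271 0.1103 0.1784] rotvec [ 1.5099  0.2193 -0.4481] deg 91.11243637674295 | shift before turn mm [  5.4138 115.0221 184.5227] | after turn mm [ -87.9583  170.1077 -103.1249] w 0.0855 F [-0.6204 -0.3425  0.2337] t 14.95
[ 0.2871 -0.1958 -0.6237  0.717  -0.0463  0.0988]
```

View pics/w4.png

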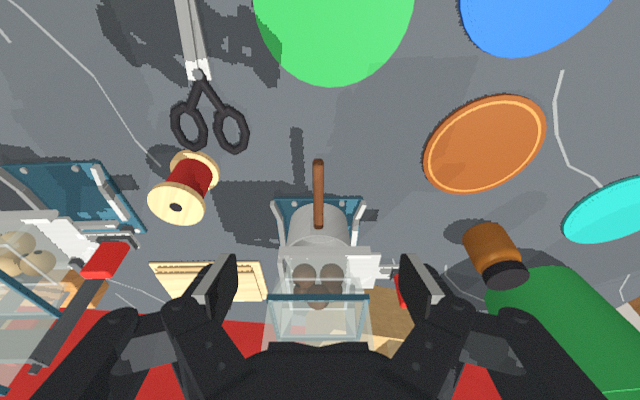

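The scoop now stands free, level and in line in the rest, with its handle at (318,160)-(318,225). Turning the gripper for the dark shutter's tab and going around the bin's front left corner.

{"method": "play_rows", "body": {"plan": [[0,0,0,0.108,0.016,-0.032,-1],[0,0,0,0.108,0.016,-0.032,-1],[0,0,0,0.108,0.016,-0.032,-1],[0,0,0,0.108,0.016,-0.032,-1],[0,0,0,0.108,0.016,-0.032,-1],[0,0,0,0.108,0.016,-0.032,-1],[0,0,0,0.108,0.016,-0.032,-1],[0,0,0,0.108,0.016,-0.032,-1],[0,0,0,0.108,0.016,-0.032,-1],[0,0,0,0.108,0.016,-0.032,-1],[0,0,0,0.108,0.016,-0.032,-1],[0,0,0,0.108,0.016,-0.032,-1],[0,0,0,0.108,0.016,-0.032,-1],[0,0,0,0.108,0.016,-0.032,-1],[-16,10,-23,0,0,0,-1],[-16,10,-23,0,0,0,-1],[-16,10,-23,0,0,0,-1],[-16,10,-23,0,0,0,-1],[-16,10,-23,0,0,0,-1],[-16,10,-23,0,0,0,-1]]}}

```text
clock: 16.62
eef_pos: [0.4602, 0.2704, 0.2537]
tool_rot: [0.419, 0.502, -0.487, 0.58]
ft_force: [0.6, 0.5, 0.4]
grip_width: 0.0856
```

```bash
python3 - <<'E'
from h import *
th=np.radians(10.2);y=np.array([-np.sin(th),np.cos(th)])
go([.576,.251,.2],tgt(y,.15,-1));print(get_obs()["joint_pos"])
E
```

```text
eef [0.4602 0.2704 0.2537] rotvec [-0.0014 -0.0037  0.0023] deg 0.2607369170619418 | shift before turn mm [ 58.6939 110.6999  31.1875] | after turn mm [ 59.0636 110.5205  31.1255] w 0.0856 F [0.5669 0.4573 0.4394] t 16.6167
[ 0.6121  0.3489  0.2657  1.5516 -0.1317  2.0106]
```

{"method": "play_rows", "body": {"plan": [[1,22,8,0,0,0,-1],[1,22,8,0,0,0,-1],[1,22,8,0,0,0,-1],[1,22,8,0,0,0,-1],[1,22,8,0,0,0,-1],[0,0,0,0,0,0,-1],[0,0,0,0,0,0,-1]]}}

```text
clock: 17.2
eef_pos: [0.5761, 0.2482, 0.2525]
tool_rot: [0.419, 0.502, -0.488, 0.579]
ft_force: [-0.1, -0.0, -0.2]
grip_width: 0.0851
```

```bash
python3 - <<'E'
from h import *
w=camera("wrist");t=camera("top");save(w,"w5.png")
for p in(w,t):print([(np.round(r["centre"],4),round(r["confidence"],2)) for r in pinpoint("tab_dark",p)[:2]])
W=cloud(w);hsv=cv2.cvtColor(w["frame"],cv2.COLOR_RGB2HSV);H,S=[hsv[...,i].astype(int) for i in(0,1)]
m=((H<6)|(H>174))&(S>140)&(np.hypot(W[...,0]-.576,W[...,1]-.251)<.04)&(W[...,2]>.13)&(W[...,2]<.15);q=W[m];print("tab top",len(q))
if len(q)>20:
  print(q.mean(0),cv2.minAreaRect(q[:,:2].astype(np.float32)))
th=np.radians(10.2);y=np.array([-np.sin(th),np.cos(th)])
go([.576,.251,.107],tgt(y,.15,-1))
E
```

```text
[(array([0.5714, 0.2507, 0.12  ]), 0.88)]
[(array([0.5744, 0.2484, 0.1249]), 0.53), (array([ 0.5897, -0.4105,  0.0022]), 0.4)]
tab top 335
[0.574  0.2535 0.1397] ((0.5740869641304016, 0.25203409790992737), (0.011332809925079346, 0.029002731665968895), 10.282835960388184)
eef [0.5745 0.2489 0.2542] rotvec [-0.0006 -0.0037  0.0026] deg 0.2606262883365846 | shift before turn mm [145.3962   2.1825 -23.2165] | after turn mm [145.3143   1.8225 -23.7537] w 0.0851 F [0.5392 0.5042 0.0917] t 17.4
```

View pics/w5.png

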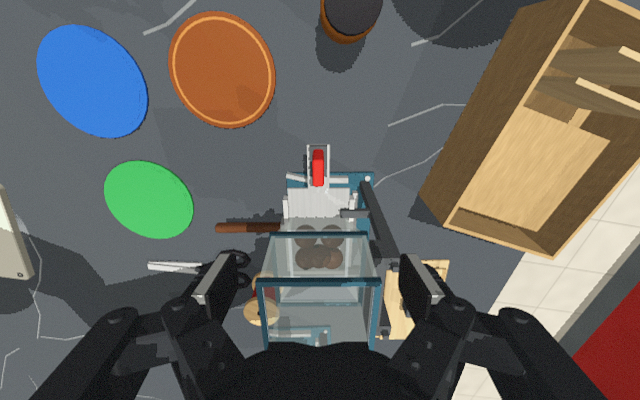

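The tab top is directly below the jaws at (318,168) in the picture. It measures (0.574, 0.252) with 10.3° yaw, which matches the expected tab. Descending and gripping it.

{"method": "play_rows", "body": {"plan": [[5,0,-12,0,0,0,-1],[5,0,-13,0,0,0,-1],[25,0,0,0,0,0,-1],[30,0,0,0,0,0,-1],[30,0,0,0,0,0,-1],[25,0,0,0,0,0,-1],[15,0,0,0,0,0,-1],[10,0,0,0,0,0,-1],[0,0,0,0,0,0,-1],[0,0,0,0,0,0,1],[0,0,0,0,0,0,1],[0,0,0,0,0,0,1],[0,0,0,0,0,0,1],[0,0,0,0,0,0,1],[0,0,0,0,0,0,1],[0,0,0,0,0,0,1],[0,0,0,0,0,0,1]]}}

```text
clock: 18.82
eef_pos: [0.5749, 0.2524, 0.1077]
tool_rot: [0.42, 0.501, -0.486, 0.58]
ft_force: [-0.1, 0.1, 3.7]
grip_width: 0.0098
```

{"method": "play_rows", "body": {"plan": [[-0.7,0,-5,0,0,0,1],[-1.5,0,-10,0,0,0,1],[-1.5,0,-10,0,0,0,1],[-1.5,0,-10,0,0,0,1],[-1.5,0,-10,0,0,0,1],[-1.5,0,-10,0,0,0,1],[-1,0,-7,0,0,0,1],[-0.7,0,-4.5,0,0,0,1],[0,0,0,0,0,0,1],[0,0,0,0,0,0,1]]}}

```text
clock: 19.65
eef_pos: [0.5625, 0.3193, 0.1077]
tool_rot: [0.419, 0.501, -0.486, 0.58]
ft_force: [0.2, -1.9, 6.6]
grip_width: 0.0097
```

{"method": "play_rows", "body": {"plan": [[-0.1,0,-1,0,0,0,1],[-0.1,0,-1,0,0,0,1],[0,0,0,0,0,0,1],[0,0,0,0,0,0,1],[0,0,0,0,0,0,1],[0,0,0,0,0,0,1],[0,0,0,0,0,0,1],[0,0,0,0,0,0,1]]}}

```text
clock: 20.32
eef_pos: [0.5625, 0.3193, 0.1076]
tool_rot: [0.419, 0.5, -0.487, 0.581]
ft_force: [-0.3, -6.2, 6.7]
grip_width: 0.0097
```

```bash
python3 - <<'E'
from h import *
t=camera("top");s=camera("scene");w=camera("wrist")
T=cv2.resize(t["frame"][120:200,250:350],(400,320));S=cv2.resize(s["frame"][180:290,240:350],(320,320));cv2.imwrite("pics/m1.png",np.vstack([np.hstack([T,S]),cv2.resize(w["frame"][100:400],(720,338))])[:,:,::-1])
for p in(t,s,w):print([(np.round(r["centre"],3).tolist(),round(r["confidence"],2)) for i in range(1) for r in pinpoint("bead_dark%d_c"%i,p)[:8]],[(np.round(r["centre"],4),round(r["confidence"],2)) for r in pinpoint("tab_dark",p)[:1]])
print(get_obs()["ft_force"],get_obs()["eef_pos"])
E
```

```text
[] [(array([0.5612, 0.3154, 0.1225]), 0.75)]
[] [(array([0.5654, 0.3183, 0.119 ]), 0.55)]
[] [(array([0.5625, 0.3141, 0.1236]), 0.97)]
[ 0.2835 -6.1063  6.7364] [0.5625 0.3193 0.1076]
```

View pics/m1.png

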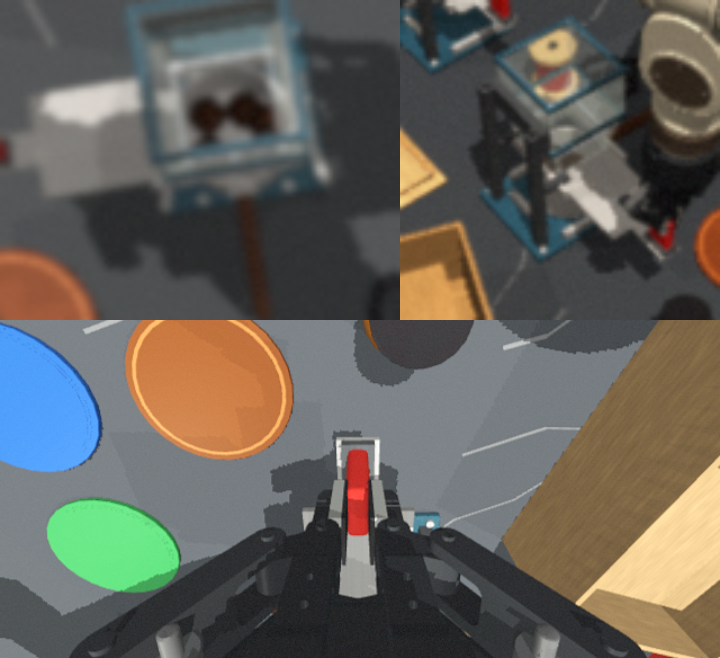

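The shutter is against its open stop: force rises and there is no more travel, at about 68 mm. From the top, the dark beads now sit lower in the outlet. I'll check their heights by depth before shutting.

```bash
python3 - <<'E'
from h import *
O=np.array([.5945,.1405]);th=np.radians(10.2);hx=np.array([np.cos(th),np.sin(th)]);y=np.array([-hx[1],hx[0]])
t=camera("top");s=camera("scene");save(t,"t3.png",(285,125,335,175),12)
for p in(t,s):
  W=cloud(p);d=W[...,:2]-O;u=d@hx;v=d@y;V=p["frame"].max(-1);f=p["frame"].astype(int)
  dark=(V<90)&(f[...,0]>f[...,2]+12)&(abs(u)<.05)&(abs(v)<.05)
  q=np.c_[u[dark],v[dark],W[...,2][dark]];print(len(q),np.percentile(q[:,2],[0,5,25,50,75,95,100]) if len(q) else "")
  i=dark&(W[...,2]>.08);print("above .08:",i.sum())
  if p is t:
    m=(abs(u)<.033)&(abs(v)<.033);print("in outlet z",np.percentile(W[...,2][m],[0,10,50,90,100]))
E
```

```text
105 [0.0352 0.0364 0.0418 0.0468 0.0574 0.0628 0.0684]
above .08: 0
in outlet z [0.0089 0.0147 0.0438 0.0712 0.1317]
35 [0.0244 0.0481 0.1069 0.1115 0.1223 0.1524 0.1908]
above .08: 32
```

View pics/t3.png

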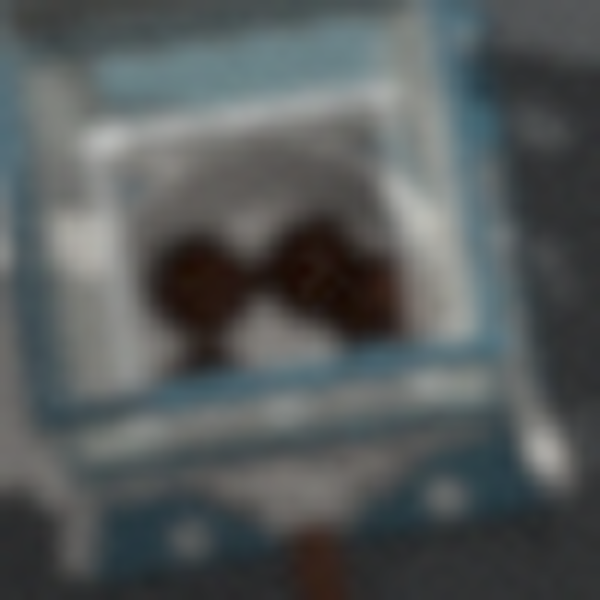

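Seen from the top, every dark bead surface is at 35–68 mm height, i.e. inside the cup, and nothing dark is left above the shutter. The 32 dark pixels higher up in the scene view lie on the line through the posts and spool. I'll shut it and recount after that.

{"method": "play_rows", "body": {"plan": [[0.7,0,5,0,0,0,1],[1.5,0,10,0,0,0,1],[1.5,0,10,0,0,0,1],[1.5,0,10,0,0,0,1],[1.5,0,10,0,0,0,1],[1.5,0,10,0,0,0,1],[1,0,8,0,0,0,1],[0.7,0,5,0,0,0,1],[0.1,0,1,0,0,0,1],[0,0,0,0,0,0,1],[0,0,0,0,0,0,1]]}}

```text
clock: 21.78
eef_pos: [0.5748, 0.2525, 0.1077]
tool_rot: [0.419, 0.501, -0.486, 0.58]
ft_force: [0.1, 0.4, 7.0]
grip_width: 0.0097
```

{"method": "play_rows", "body": {"plan": [[0.1,0,1,0,0,0,1],[0.1,0,1,0,0,0,1],[0,0,0,0,0,0,1],[0,0,0,0,0,0,1]]}}

```text
clock: 22.12
eef_pos: [0.5749, 0.2524, 0.1077]
tool_rot: [0.42, 0.503, -0.485, 0.58]
ft_force: [-0.7, 2.7, 6.2]
grip_width: 0.0101
```

The shutter is back at its shut position, and it pushes against the stop without moving. Releasing and going up.

{"method": "play_rows", "body": {"plan": [[0,0,0,0,0,0,-1],[0,0,0,0,0,0,-1],[0,0,0,0,0,0,-1],[0,0,0,0,0,0,-1],[0,0,0,0,0,0,-1],[0,0,0,0,0,0,-1],[0,0,0,0,0,0,-1],[-10,0,0,0,0,0,-1],[-25,0,0,0,0,0,-1],[-30,0,0,0,0,0,-1],[-30,0,0,0,0,0,-1],[-30,0,0,0,0,0,-1],[-20,0,0,0,0,0,-1],[0,0,0,0,0,0,-1]]}}

```text
clock: 23.28
eef_pos: [0.5733, 0.2723, 0.2574]
tool_rot: [0.423, 0.5, -0.483, 0.581]
ft_force: [0.0, -0.3, 0.4]
grip_width: 0.0854
```

```bash
python3 - <<'E'
from h import *
O=np.array([.5945,.1405]);th=np.radians(10.2);hx=np.array([np.cos(th),np.sin(th)]);y=np.array([-hx[1],hx[0]])
w=camera("wrist");t=camera("top");s=camera("scene")
W=cloud(w);hsv=cv2.cvtColor(w["frame"],cv2.COLOR_RGB2HSV);H,S=[hsv[...,i].astype(int) for i in(0,1)]
m=((H<6)|(H>174))&(S>140)&(np.hypot(W[...,0]-.576,W[...,1]-.251)<.05)&(W[...,2]>.13)&(W[...,2]<.15);q=W[m];print("tab",len(q),cv2.minAreaRect(q[:,:2].astype(np.float32)))
for p in(w,t,s):
  W=cloud(p);d=W[...,:2]-O;u=d@hx;v=d@y;V=p["frame"].max(-1);f=p["frame"].astype(int)
  k=(V<100)&(f[...,0]>f[...,2]+12)&(abs(u)<.035)&(abs(v)<.035)&(W[...,2]>.09)&(W[...,2]<.2);print("brown in bin",k.sum())
  for n in("scoop_handle","scoop"):print(n,[(np.round(r["centre"],4),round(r["confidence"],2)) for r in pinpoint(n,p)[:2]])
h=-hx;c=O+0*hx;P=c+h*.090   # TCP; grip pt ~97 from axis
go(np.append(P,.24),tgt(h,.40,-1));print(get_obs()["joint_pos"])
E
```

```text
tab 295 ((0.5743244290351868, 0.2520899474620819), (0.010914289392530918, 0.028648285195231438), 10.103989601135254)
brown in bin 0
scoop_handle [(array([0.4902, 0.1213, 0.0595]), 0.78)]
scoop []
brown in bin 0
scoop_handle [(array([0.4919, 0.1227, 0.0624]), 0.6)]
scoop [(array([0.5918, 0.1386, 0.008 ]), 0.66)]
brown in bin 0
scoop_handle [(array([0.493 , 0.1228, 0.0625]), 0.56), (array([0.5783, 0.2516, 0.1201]), 0.41)]
scoop [(array([0.591, 0.141, 0.006]), 0.56)]
eef [0.571  0.2701 0.2493] rotvec [-1.5167 -0.2019  0.4294] deg 91.05525703478231 | shift before turn mm [ 28.9962 -89.4993 129.0768] | after turn mm [ -26.3646 -131.7562  -86.3534] w 0.0854 F [0.4335 0.067  0.1874] t 23.7333
[ 0.5131  0.5591  0.5807  1.6457 -0.1373  1.9112]
```

The tab is at exactly its first shut position, and no view shows brown in the bin. Returning to the handle.

{"method": "play_rows", "body": {"plan": [[-1.5,-22,-4,0,0,0,-1],[-1.5,-22,-4,0,0,0,-1],[-1.5,-22,-4,0,0,0,-1],[-1.5,-22,-4,0,0,0,-1],[-1.5,-22,-4,0,0,0,-1],[0,0,0,-0.108,-0.0144,0.031,-1],[0,0,0,-0.108,-0.0144,0.031,-1],[0,0,0,-0.108,-0.0144,0.031,-1],[0,0,0,-0.108,-0.0144,0.031,-1],[0,0,0,-0.108,-0.0144,0.031,-1],[0,0,0,-0.108,-0.0144,0.031,-1],[0,0,0,-0.108,-0.0144,0.031,-1],[0,0,0,-0.108,-0.0144,0.031,-1],[0,0,0,-0.108,-0.0144,0.031,-1],[0,0,0,-0.108,-0.0144,0.031,-1],[0,0,0,-0.108,-0.0144,0.031,-1],[0,0,0,-0.108,-0.0144,0.031,-1],[0,0,0,-0.108,-0.0144,0.031,-1],[0,0,0,-0.108,-0.0144,0.031,-1]]}}

```text
clock: 25.32
eef_pos: [0.4589, 0.2716, 0.2549]
tool_rot: [-0.048, 0.548, 0.076, 0.832]
ft_force: [-0.1, 0.2, 0.1]
grip_width: 0.0854
```

{"method": "play_rows", "body": {"plan": [[12,-21.5,-9,0,0,0,-1],[12,-21.5,-9,0,0,0,-1],[12,-21.5,-9,0,0,0,-1],[12,-21.5,-9,0,0,0,-1],[12,-21.5,-9,0,0,0,-1],[12,-21.5,-9,0,0,0,-1],[12,-21.5,-9,0,0,0,-1],[0,0,0,0,0,0,-1],[0,0,0,0,0,0,-1]]}}

```text
clock: 26.07
eef_pos: [0.4601, 0.1184, 0.1514]
tool_rot: [-0.045, 0.549, 0.073, 0.831]
ft_force: [-0.3, 0.9, 0.3]
grip_width: 0.0855
```

```bash
python3 - <<'E'
from h import *
O=np.array([.594,.1405]);th=np.radians(10.2);hx=np.array([np.cos(th),np.sin(th)])
w=camera("wrist");W=cloud(w);q=W[(np.hypot(W[...,0]-.48,W[...,1]-.1205)<.03)&(W[...,2]>.045)&(W[...,2]<.085)];m=q.mean(0);e=np.linalg.eigh(np.cov((q-m).T));print("handle",m,e[1][:,2],len(q))
print([(np.round(r["centre"],4),round(r["confidence"],2)) for r in pinpoint("scoop_handle",w)[:2]])
go(np.append(O-hx*.090,.0415),tgt(-hx,.40,-1))
E
```

```text
handle [0.4776 0.1196 0.0672] [-0.9835 -0.1812 -0.    ] 656
[(array([0.4905, 0.119 , 0.0614]), 0.72)]
eef [0.4618 0.1202 0.1533] rotvec [-0.0049  0.0068 -0.0036] deg 0.5229997927516061 | shift before turn mm [119.9443  -3.9226  -4.1269] | after turn mm [119.9831  -3.4705  -3.3252] w 0.0857 F [-0.3557  0.3939 -0.0356] t 26.1667
```

{"method": "play_rows", "body": {"plan": [[0,-3,-3,0,0,0,-1],[20,0,0,0,0,0,-1],[25,0,0,0,0,0,-1],[25,0,0,0,0,0,-1],[25,0,0,0,0,0,-1],[15,0,0,0,0,0,-1],[9.5,0,0,0,0,0,-1],[0,0,0,0,0,0,-1],[0,0,0,0,0,0,1],[0,0,0,0,0,0,1],[0,0,0,0,0,0,1],[0,0,0,0,0,0,1],[0,0,0,0,0,0,1],[0,0,0,0,0,0,1],[0,0,0,0,0,0,1],[0,0,0,0,0,0,1]]}}

```text
clock: 27.5
eef_pos: [0.5052, 0.1251, 0.0419]
tool_rot: [-0.046, 0.548, 0.074, 0.832]
ft_force: [-3.5, -0.6, 4.8]
grip_width: 0.009
```

{"method": "play_rows", "body": {"plan": [[-1,0,0.4,0,-0.01,0,1],[-1.4,0,0.6,0,-0.015,0,1],[-1.4,0,0.6,0,-0.02,0,1],[0,0,0,0,-0.015,0,1],[0,0,0,0,0,0,1],[0,0,0,0,0,0,1]]}}

```text
clock: 28.0
eef_pos: [0.5039, 0.1246, 0.0447]
tool_rot: [-0.044, 0.524, 0.075, 0.847]
ft_force: [0.2, -0.4, -1.9]
grip_width: 0.0091
```

```bash
python3 - <<'E'
from h import *
o=get_obs();hx=np.array([.984,.177]);c=o["eef_pos"][:2]+.0885*hx
for n in("top","scene"):
  p=camera(n);W=cloud(p);d=W[...,:2]-c;u=d@hx;v=d@np.array([-.177,.984])
  k=(abs(v)<.009)&(u<-.052)&(u>-.075)&(W[...,2]>.05)&(W[...,2]<.1);print(n,k.sum(),np.median(W[...,2][k]))
  print([(np.round(r["centre"],4),round(r["confidence"],2)) for r in pinpoint("scoop",p)[:1]])
go(o["eef_pos"],tgt(-hx,.46,-1),o)
E
```

```text
top 35 0.06738110159359367
[(array([0.5887, 0.1376, 0.0087]), 0.67)]
scene 15 0.06431241423568657
[(array([0.5875, 0.1373, 0.0065]), 0.73)]
eef [0.5039 0.1246 0.0447] rotvec [-0.0048  0.0032 -0.0027] deg 0.3627805218674039 | shift before turn mm [0. 0. 0.] | after turn mm [0. 0. 0.] w 0.0091 F [ 0.2197 -0.4077 -1.8594] t 28.0
```

{"method": "play_rows", "body": {"plan": [[-1.3,0,0.7,0,-0.015,0,1],[-1.3,0,0.7,0,-0.015,0,1],[0,0,0,0,0,0,1],[-2.5,0,-4.5,0,0,0,1],[-4,0,-7,0,0,0,1],[-5.5,0,-10.5,0,0,0,1],[-5.5,0,-10.5,0,0,0,1],[-5.5,0,-10.5,0,0,0,1],[-5.5,0,-10.5,0,0,0,1],[-5.5,0,-10.5,0,0,0,1],[-5.5,0,-10.5,0,0,0,1],[-5.5,0,-10.5,0,0,0,1],[-5.5,0,-10.5,0,0,0,1],[-5.5,0,-10.5,0,0,0,1],[-5.5,0,-10.5,0,0,0,1],[-5.5,0,-10.5,0,0,0,1],[-4,0,-7,0,0,0,1],[-2,0,-4,0,0,0,1],[0,0,0,0,0,0,1]]}}

```text
clock: 29.78
eef_pos: [0.3505, 0.0976, 0.047]
tool_rot: [-0.043, 0.51, 0.076, 0.855]
ft_force: [-1.1, -0.8, -0.7]
grip_width: 0.0091
```

```bash
python3 - <<'E'
from h import *
o=get_obs();hx=np.array([.984,.177]);c=o["eef_pos"][:2]+.088*hx;print("exp",c,o["eef_pos"][2]-.034,o["ft_force"])
cup(c,hx,o["eef_pos"][2]-.034)
t=camera("top");q=pix(t,np.append(c,.05)).astype(int);print(q)
a=t["frame"][q[1]-30:q[1]+30,q[0]-30:q[0]+30];s=camera("scene");q=pix(s,np.append(c,.05)).astype(int);b=s["frame"][q[1]-30:q[1]+30,q[0]-30:q[0]+30]
cv2.imwrite("pics/b1.png",cv2.resize(np.hstack([a,b]),(800,400),interpolation=cv2.INTER_CUBIC)[:,:,::-1])
for p in(t,s):print([(np.round(r["centre"],3).tolist(),round(r["confidence"],2)) for r in pinpoint("bead_dark0_c",p)])
go(o["eef_pos"],tgt(-hx,.49,-1),o)
E
```

```text
exp [0.4371 0.1132] 0.01303638589763225 [-1.0844 -0.8125 -0.7277]
top 126 slope deg [0.0197 0.1985] rim z 0.07381317529641117 u [-0.0535  0.0437] v [-0.0431  0.0458]
  pinpoint [(array([0.4374, 0.1071, 0.0102]), 0.78)]
scene 94 slope deg [ 0.2853 -0.3753] rim z 0.06959870584054921 u [-0.0536  0.0509] v [-0.0446  0.0454]
  pinpoint [(array([0.4372, 0.1125, 0.0118]), 0.8)]
[315 203]
[([0.424, 0.095, 0.033], 0.58)]
[([0.422, 0.093, 0.032], 0.51), ([0.407, -0.014, 0.001], 0.27)]
eef [0.3505 0.0976 0.047 ] rotvec [-0.0045  0.0053 -0.0029] deg 0.43275665771841165 | shift before turn mm [0. 0. 0.] | after turn mm [0. 0. 0.] w 0.0091 F [-1.0844 -0.8125 -0.7277] t 29.7833
```

View pics/b1.png

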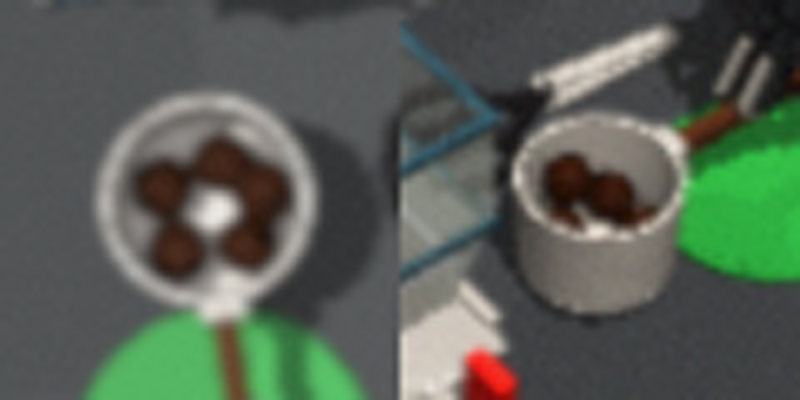

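All five dark beads are in the cup (top crop: 160,185; 222,160; 265,190; 178,250; 247,243), and the rim is level to 0.3°. Lifting and carrying it gently to the mat.

{"method": "play_rows", "body": {"plan": [[-5,0,2.5,0,0,0,1],[-10,0,5,0,0,0,1],[-13,0,7,0,0,0,1],[-10,0,5.5,0,0,0,1],[-6,0,3.5,0,0,0,1],[0.5,6,1,0,0,0,1],[1,11,1.5,0,0,0,1],[1,14,2,0,0,0,1],[1,14,2,0,0,0,1],[1,14,2,0,0,0,1],[1,14,2,0,0,0,1],[1,14,2,0,0,0,1],[1,14,2,0,0,0,1],[1,14,2,0,0,0,1],[1,14,2,0,0,0,1],[1,14,2,0,0,0,1],[1,14,2,0,0,0,1],[1,14,2,0,0,0,1],[1,14,2,0,0,0,1],[1,11,2,0,0,0,1]]}}

```text
clock: 31.85
eef_pos: [0.3487, 0.2976, 0.0986]
tool_rot: [-0.043, 0.511, 0.077, 0.855]
ft_force: [1.0, 0.3, -1.2]
grip_width: 0.009
```

{"method": "play_rows", "body": {"plan": [[0.5,6,1,0,0,0,1],[0,0,0,0,0,0,1],[0,0,0,0,0,0,1]]}}

```text
clock: 32.1
eef_pos: [0.3486, 0.3019, 0.0985]
tool_rot: [-0.043, 0.511, 0.076, 0.855]
ft_force: [-0.1, -1.2, -2.0]
grip_width: 0.0089
```

```bash
python3 - <<'E'
from h import *
o=get_obs();hx=np.array([.984,.177]);c=o["eef_pos"][:2]+.088*hx;print("exp",c,o["eef_pos"][2]-.036,o["ft_force"],o["eef_pos"])
cup(c,hx,o["eef_pos"][2]-.036)
t=camera("top");s=camera("scene")
for p in(t,s):print("mat",[(np.round(r["centre"],4).tolist(),round(r["confidence"],2)) for r in pinpoint("mat",p)])
E
```

```text
exp [0.4352 0.3175] 0.062478881676401705 [-0.0509 -1.2024 -1.9512] [0.3486 0.3019 0.0985]
top 95 slope deg [-0.7475 -1.4416] rim z 0.1240469452183563 u [-0.0551  0.0412] v [-0.0438  0.0442]
  pinpoint [(array([0.4336, 0.3153, 0.0615]), 0.65)]
scene 94 slope deg [-0.8115  0.9835] rim z 0.11988995416597752 u [-0.0544  0.0486] v [-0.0437  0.0442]
  pinpoint [(array([0.4304, 0.3167, 0.0617]), 0.63)]
mat [([0.2649, 0.2711, 0.0025], 0.95), ([0.4319, 0.3196, -0.0017], 0.94), ([0.32, 0.097, -0.0014], 0.74), ([0.4997, 0.5748, 0.0022], 0.63)]
mat [([0.4329, 0.3146, -0.0018], 0.8), ([0.321, 0.1043, 0.0025], 0.73), ([0.4998, 0.5757, -0.0024], 0.61), ([0.2625, 0.2719, -0.0003], 0.58)]
```

The cup is centred over the mat to about 1–2 mm. Lowering, with the last bit slow and a check on the force.

{"method": "play_rows", "body": {"plan": [[4,1,-2,0,-0.006,0,1],[8,0,-4.2,0,-0.006,0,1],[9,0,-4.8,0,0,0,1],[9,0,-4.8,0,0,0,1],[7,0,-3.8,0,0,0,1],[4,0,-2.1,0,0,0,1],[0,0,0,0,0,0,1],[0,0,0,0,0,0,1]]}}

```text
clock: 33.17
eef_pos: [0.3493, 0.3034, 0.0523]
tool_rot: [-0.042, 0.505, 0.076, 0.858]
ft_force: [-0.4, 0.7, -1.6]
grip_width: 0.0089
```

```bash
python3 - <<'E'
from h import *
o=get_obs();hx=np.array([.984,.177]);c=o["eef_pos"][:2]+.088*hx;print("exp",c,o["ft_force"],o["eef_pos"])
cup(c,hx,o["eef_pos"][2]-.038)
E
```

```text
exp [0.4359 0.319 ] [-0.4441  0.6506 -1.5681] [0.3493 0.3034 0.0523]
top 83 slope deg [-0.8036 -2.5574] rim z 0.07820858626769489 u [-0.0544  0.0402] v [-0.0432  0.0443]
  pinpoint [(array([0.4365, 0.3141, 0.0197]), 0.79)]
scene 97 slope deg [ 0.0695 -0.9146] rim z 0.07320486620109208 u [-0.0529  0.0464] v [-0.0444  0.0451]
  pinpoint [(array([0.4337, 0.3195, 0.0156]), 0.77)]
```

{"method": "play_rows", "body": {"plan": [[1.8,0,-0.9,0,0,0,1],[1.8,0,-0.9,0,0,0,1],[0.9,0,-0.5,0,0,0,1],[0.9,0,-0.5,0,0,0,1],[0,0,0,0,0,0,1],[0,0,0,0,0,0,1]]}}

```text
clock: 33.87
eef_pos: [0.3495, 0.3036, 0.0463]
tool_rot: [-0.042, 0.505, 0.076, 0.859]
ft_force: [-0.2, -0.3, -2.6]
grip_width: 0.0091
```

{"method": "play_rows", "body": {"plan": [[0.9,0,-0.5,0,0,0,1],[0.9,0,-0.5,0,0,0,1],[0,0,0,0,0,0,1],[0,0,0,0,0,0,1]]}}

```text
clock: 34.2
eef_pos: [0.3495, 0.3036, 0.0443]
tool_rot: [-0.042, 0.505, 0.076, 0.859]
ft_force: [-0.3, 0.9, -1.1]
grip_width: 0.0088
```

{"method": "play_rows", "body": {"plan": [[0.9,0,-0.5,0,0,0,1],[0.9,0,-0.5,0,0,0,1],[0.9,0,-0.5,0,0,0,1],[0,0,0,0,0,0,1],[0,0,0,0,0,0,1]]}}

```text
clock: 34.62
eef_pos: [0.3495, 0.3036, 0.0411]
tool_rot: [-0.042, 0.505, 0.076, 0.859]
ft_force: [0.3, -0.5, -1.8]
grip_width: 0.0088
```

{"method": "play_rows", "body": {"plan": [[0.9,0,-0.5,0,0,0,1],[0,0,0,0,0,0,1],[0,0,0,0,0,0,1]]}}

```text
clock: 34.87
eef_pos: [0.3496, 0.3036, 0.0402]
tool_rot: [-0.042, 0.505, 0.076, 0.859]
ft_force: [-0.0, 0.8, -2.0]
grip_width: 0.0086
```

```bash
python3 - <<'E'
from h import *
o=get_obs();hx=np.array([.984,.177]);c=o["eef_pos"][:2]+.088*hx;print("exp",c,o["ft_force"],o["eef_pos"])
cup(c,hx,o["eef_pos"][2]-.036)
E
```

```text
exp [0.4362 0.3192] [-0.0345  0.7678 -2.0072] [0.3496 0.3036 0.0402]
top 88 slope deg [-0.1614 -1.3237] rim z 0.0664946818873023 u [-0.0543  0.0412] v [-0.0446  0.0435]
  pinpoint [(array([0.4352, 0.3158, 0.0015]), 0.59)]
scene 84 slope deg [-0.764   1.4591] rim z 0.061857058514360505 u [-0.0541  0.0468] v [-0.0464  0.0448]
  pinpoint [(array([0.4336, 0.32  , 0.0031]), 0.81)]
```

{"method": "play_rows", "body": {"plan": [[0.9,0,-0.5,0,0,0,1],[0,0,0,0,0,0,1],[0,0,0,0,0,0,1]]}}

```text
clock: 35.32
eef_pos: [0.3496, 0.3037, 0.0392]
tool_rot: [-0.042, 0.505, 0.076, 0.859]
ft_force: [0.4, -0.1, -1.9]
grip_width: 0.009
```

{"method": "play_rows", "body": {"plan": [[0.5,0,-0.2,0,0,0,1],[0,0,0,0,0,0,1],[0,0,0,0,0,0,1]]}}

```text
clock: 35.57
eef_pos: [0.3497, 0.3037, 0.0387]
tool_rot: [-0.042, 0.505, 0.077, 0.859]
ft_force: [-0.4, 0.3, -1.6]
grip_width: 0.0091
```

{"method": "play_rows", "body": {"plan": [[0.9,0,-0.5,0,0,0,1],[0,0,0,0,0,0,1],[0,0,0,0,0,0,1]]}}

```text
clock: 35.82
eef_pos: [0.3498, 0.3038, 0.0378]
tool_rot: [-0.042, 0.505, 0.077, 0.859]
ft_force: [-1.6, -0.2, -0.9]
grip_width: 0.0085
```

{"method": "play_rows", "body": {"plan": [[0.9,0,-0.5,0,0,0,1],[0,0,0,0,0,0,1],[0,0,0,0,0,0,1]]}}

```text
clock: 36.07
eef_pos: [0.3497, 0.3038, 0.0367]
tool_rot: [-0.042, 0.505, 0.077, 0.859]
ft_force: [-1.5, -0.6, 0.5]
grip_width: 0.0088
```

Contact: the vertical force went from −1.9 N (hanging weight) to +0.5 N. Releasing and backing off.

{"method": "play_rows", "body": {"plan": [[0,0,0,0,0,0,-1],[0,0,0,0,0,0,-1],[0,0,0,0,0,0,-1],[0,0,0,0,0,0,-1],[0,0,0,0,0,0,-1],[0,0,0,0,0,0,-1],[0,0,0,0,0,0,-1],[0,0,0,0,0,0,-1],[-8,0,0,0,0,0,-1],[-15,0,0,0,0,0,-1],[-25,0,0,0,0,0,-1],[-25,0,0,0,0,0,-1],[-25,0,0,0,0,0,-1],[-25,0,0,0,0,0,-1],[0,0,0,0,0,0,-1],[0,0,0,0,0,0,-1]]}}

```text
clock: 37.4
eef_pos: [0.291, 0.294, 0.1456]
tool_rot: [-0.041, 0.504, 0.078, 0.859]
ft_force: [1.0, -0.3, -0.1]
grip_width: 0.0854
```

```bash
python3 - <<'E'
from h import *
o=get_obs();print(o["eef_pos"],o["ft_force"],o["grip_width"])
cup(np.array([.435,.3175]),[.984,.177],.005)
t=camera("top");s=camera("scene")
for p in(t,s):
  for n in("mat","tab_dark","tab_pale","jar","spool","mallet","scissors"):print(n,[(np.round(r["centre"],3).tolist(),round(r["confidence"],2)) for r in pinpoint(n,p)[:2]])
W=cloud(t);hsv=cv2.cvtColor(t["frame"],cv2.COLOR_RGB2HSV);H,S,V=[hsv[...,i].astype(int) for i in range(3)]
r=np.hypot(W[...,0]-.435,W[...,1]-.3175);f=t["frame"].astype(int)
b=((V<100)&(f[...,0]>f[...,2]+12)&(r<.042)).astype(np.uint8);print("dark px in cup",b.sum(),"z",np.percentile(W[...,2][b>0],[5,50,95]))
m=(r<.09)&(H<18)&(S>90)&(V>110)&(W[...,2]<.015);q=W[m][:,:2].astype(np.float32);print("mat ring",cv2.minEnclosingCircle(q))
x=pix(t,[.435,.3175,.05]).astype(int);print(x);save(t,"f.png",(x[0]-45,x[1]-35,x[0]+45,x[1]+35),8)
E
```

```text
[0.291  0.294  0.1456] [ 0.9724 -0.3378 -0.1118] 0.08540303595597407
top 107 slope deg [-1.1233 -0.73  ] rim z 0.06589699631988075 u [-0.0528  0.0458] v [-0.0429  0.0462]
  pinpoint [(array([0.4373, 0.315 , 0.0056]), 0.79)]
scene 89 slope deg [-2.9508  0.5936] rim z 0.061707572177263574 u [-0.0542  0.0525] v [-0.0438  0.0467]
  pinpoint [(array([0.4372, 0.3208, 0.0039]), 0.79)]
mat [([0.322, 0.1, -0.005], 0.93), ([0.432, 0.316, 0.0], 0.77)]
tab_dark [([0.575, 0.251, 0.121], 0.97)]
tab_pale [([0.576, -0.095, 0.126], 0.95), ([0.578, 0.407, 0.002], 0.5)]
jar [([0.338, 0.301, 0.056], 0.73), ([0.58, 0.408, 0.005], 0.6)]
spool [([0.526, -0.033, 0.0], 0.66)]
mallet [([0.586, -0.41, -0.0], 0.9)]
scissors [([0.576, -0.098, 0.123], 0.64), ([0.409, -0.012, -0.002], 0.61)]
mat [([0.431, 0.313, 0.002], 0.98), ([0.325, 0.107, -0.003], 0.93)]
tab_dark [([0.588, -0.411, 0.002], 0.72)]
tab_pale []
jar [([0.578, 0.407, -0.0], 0.81), ([0.586, -0.409, 0.003], 0.75)]
spool [([0.434, 0.316, -0.0], 0.59)]
mallet [([0.587, -0.412, 0.004], 0.5)]
scissors [([0.588, -0.413, 0.004], 0.67), ([0.432, 0.317, -0.001], 0.63)]
dark px in cup 308 z [0.0047 0.0371 0.0534]
mat ring ((0.43470537662506104, 0.31679242849349976), 0.07094474881887436)
[248 202]
```

The scoop is on the mat within about 2–3 mm of its middle, and the gripper is open and clear. Handing in.

```bash
python3 -c "
from workcell import *
print(job_done())"
```

```text
the job is handed in; nothing more can be done
None
```

The job is handed in at about 38 s of the 69 s allowed. The scoop stands on the brown leather mat with all five walnut beads, the dark shutter is fully shut again, and the gripper is open and clear.

- **Drawing off:** I stood the scoop in the dark hopper's rest and pulled the shutter 68 mm to its open stop. Once the beads had dropped I pushed it back to its shut stop. The tab then measured the same as at the start, to under 1 mm, and no camera showed a bead left in the bin.
- **Beads:** five beads were clearly visible in the cup after it left the rest. I did not count them again on the mat, because the picture limit was reached. Depth there still showed dark beads inside the cup.
- **Placing:** I lowered the scoop until the vertical force showed contact, then released it. The cup's centre is about 2–3 mm from the mat's centre, and the camera puts its underside at 4–6 mm, which fits the 5 mm mat.
- **Disagreeing check:** after release the rim slope read −1.1° in one camera and −3.0° in the other. I took this as depth noise or the beads, since the scoop stands level by itself.
- **Other things:** the pale hopper's tab, jar, spool, mallet and scissors each read within a few millimetres of where they started in at least one view. Some detections in the last pictures were plainly false, such as a "spool" at the mat.

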